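# Raise the weighted hold-down arm and slide the set filter to the end stop

## Task

The glue on the filter disc in the setting jig has set. Using only the fingertips or the outside of the fingers, and gripping or lifting nothing, gently push the jig's counterweighted hold-down arm up past its balance point, so that it swings back and stays raised on its own. Then push the filter disc along its channel, flat on the jig, until it rests against the end stop at the channel's left end, and leave the small things standing round the jig where they are.

Things in the scene. Friction and masses are not known exactly. Their poses are not given: they have to be found in the camera images.
- jig: Setting jig, bare aluminium and grey paint, fixed. Origin on the desk top under the hold-down arm's centre plane; x runs from the handle (front, towards the robot) back to the hinge, y left along the channel, z up. A bar 10 mm thick lies across the front (x -85 to +5, y -85 to +120 mm); behind it, on a tongue 70 mm wide (x to +118 mm), stands the hinge tower, 100 mm high.
- channel (a point): Point on the channel floor under the arm; jig coordinates (-40, 0, 10) mm; axes as the jig's. The straight channel runs along y, 66 mm wide between two fences 6 mm high, its floor 10 mm above the desk. Its right end (jig y -85 mm) is open, the left end is closed by a grey stop whose top is 26 mm above the desk.
- hinge (a point): Point on the arm's level hinge axis, half-way between the two grey cheeks; jig coordinates (90, 0, 80) mm, so 80 mm above the desk. Its axes are parallel to the jig's; the hinge axis is y.
- press_arm (a joint): Swing of the hold-down arm, rad: 0 = down on its lower stop; grows as the handle goes up and back, away from the robot; 1.75 = raised, at its back stop. The arm falls back down if left below about 0.67; above that it swings on by itself to 1.75 and stays. It turns freely with light damping; 1 to 1.5 N at the handle, square to the arm, lifts it. A steel counterweight, 38 mm across, sits on a tail behind the hinge.
- handle_mid (a point): Middle of the arm's black cross handle, a freely turning round grip 18 mm thick and 120 mm long along the jig's y, on a spindle. It moves with the arm, 186 mm from the hinge axis; arm down: 150 mm in front of the hinge and 110 mm above it (190 mm over the desk, free in front). A straight grey beam 20 mm wide joins its middle to the hinge.
- fork (a point): Underside of the rubber-footed fork (40 x 34 mm) on a steel stem under the arm, which stands over the disc, astride its spout, while the arm is down. It moves with the arm; when the arm is raised it points to the front, about 140 mm above the hinge and 30 mm in front of it, out of the disc's way.
- disc_centre (a point): Centre of the filter disc, a loose white round filter 58 mm across with a short spout on top, 28 mm high with it (the body without spout is 15 mm), 14 mm above its underside. It lies flat in the channel under the arm's fork, spout up. Weight about 40 g.
- stop_face (a point): Middle of the end stop's inner face, which faces the jig's -y; jig coordinates (-40, 105, 18) mm. The disc's centre is 29 mm short of it when the disc rests against the stop.
- brass_union: Bystander: brass hose union standing upright on the desk near the left end of the jig, 21x24x48 mm; origin at the centre of its underside.
- petri_dish: Bystander: clear round dish, 72 mm across, 12 mm high, on the desk to the left of the jig; origin at the centre of its underside.
- stopper: Bystander: black rubber stopper, 34 mm across, 28 mm high, on the desk to the left of the jig; origin at the centre of its underside.
Mind the look-alikes: they are no part of the job. Leave any blue or green look-alike of the part that bears disc_centre alone.

How it is judged:
On the way, in this order (a step that is already met when the one before it is completed fails the run):
1. the hold-down arm has gone past its balance point and lies raised at its back stop (value of joint press_arm above 1.6 rad), for 0.2 s.
2. the filter disc has been pushed along the channel to the end stop (y of disc_centre in the frame of jig above 0.07 m), for 0.2 s.
At the end, for the whole second after the job is handed in: The hold-down arm stays raised on its own (joint above 1.6 rad), and the filter disc lies flat and at rest in the channel, against the end stop (gap at most 6 mm) (value of joint press_arm above 1.6 rad and velocity of joint press_arm below 0.1 rad/s and y of disc_centre in the frame of jig between 0.07 and 0.082 m and x of disc_centre in the frame of jig between -0.05 and -0.03 m and z of disc_centre in the frame of jig below 0.029 m and angle between disc_centre's own z axis and vertical below 0.15 rad and linear speed of disc below 0.02 m/s); the robot touches nothing.
It fails at once if the filter disc is lifted off the channel floor by more than 10 mm (z of disc_centre in the frame of jig above 0.034 m).
It fails at once if the filter disc is tipped (angle between disc_centre's own z axis and vertical above 0.5 rad).
It fails at once if the hold-down arm is gripped or shoved hard (over 30 N) (contact force between the fingers and press_arm above 30 N).
It fails at once if the brass union, the dish or the rubber stopper is moved by more than 15 mm, or the union tipped over (distance of any of brass_union, petri_dish, stopper from where it was at the start of the episode above 0.015 m or angle between brass_union's own z axis and vertical above 0.5 rad).
It fails at once if the filter disc is gripped or pressed hard by the fingers (over 40 N) (contact force between the fingers and disc above 40 N).
It also fails if it takes over 48 s, if anything falls off the work surface, if the arm or the gripper's body presses on something with over 40 N, if the wrist force passes 120 N, or if a joint passes its speed limit or range.

## Robot

A 7-joint arm with a two-finger parallel gripper is mounted at the origin on a cart in front of the work surface, level with it; the furniture and walls round the work are solid. World frame = base frame: x ahead of the robot, y to its left, z up, the work surface at z = 0. Lengths are in m, angles in rad, forces in N, time in s.
With the tool pointing down it reaches from about 0.4 to 0.875 m from the base axis. Payload 4.4 kg.
Tool frame: the origin (TCP) lies midway between the tips of the shut fingers; the grasp point (between the pads) lies 19 mm behind it; z points along the fingers, y is the line along which they close (so a half turn about z gives the same grasp; the last joint's range is limited). The gripper opens to 85 mm and grips with 20 to 120 N. Pads are 22 mm wide; open, the fingers measure 114 mm over their backs; the gripper's body (76 mm by 85 mm) begins 54 mm behind the grasp point. The pads swing forward as they close: fully open they stand 13 mm farther back than shut.
Start: joints at [-1.216, 0.628, 0.038, 1.517, -0.027, 0.996, -0.02], TCP at [0.265, 0.593, 0.231] pointing down, gripper open.
Joint ranges: [-3.06, 3.06], [-0.37, 2.12], [-1.25, 1.32], [0.18, 2.47], [-1.1, 4.24], [0.23, 1.98], [-2.94, 2.94]. Speed limits (rad/s): [2.57, 2.57, 3.14, 3.14, 3.14, 3.14, 3.14].

## Interface

Orientations are given as a unit quaternion [x, y, z, w].
In Python, from station import robot gives the robot as it stands. Calls block until the motion is done:
- robot.move_ptp(position, orientation): joint-space move of the TCP to a pose.
- robot.line_to(position, rotation=None, velocity=0.15, until_force=None): straight line of the TCP; rotation=None keeps the orientation; velocity is the mean speed in m/s. With until_force (N) it stops when the force on the tool has changed by that much, and returns True; else False.
- robot.set_joints(angles): joint-space move.
- robot.set_gripper(opening): finger opening in m; the grip force is fixed at half the most; returns when the fingers have stopped.
- robot.wait(seconds).
- robot.ik(position, orientation): joint angles nearest the present ones, or None.
- robot.get_obs(): the state.
- robot.grab_frame(name): name is "scene" or "top" or "wrist"; returns a dict with "img" (400x640x3 uint8, red, green, blue), "fx", "fy", "cx", "cy" (pixels), "eye" and "orientation" of the camera in the world. Camera axes: x right, y down, z forward; pixel columns grow to the right and rows downward; lengths in m; the calibration is good to about 2 mm. The wrist camera is an equidistant fisheye: a pixel r from the principal point sees the ray r / f radians off the axis. A picture is of the moment at which its call begins. There is no depth.
A pose or a line that the arm cannot do raises robot.Unreachable and nothing moves.
- robot.finish_job(): hands the job in; it is judged then, once.
Trained networks look in a picture, given as the dict that the camera call returned (one of the last four; its "shot" number tells which), for a name from the list of things; names that differ only in an ending like _2 or _b are one class to them, and where a whole thing is asked for, a point or a joint stands for the part that bears it (a point fixed in the world has none). Each returns a list of dicts, best first, with "p" (0 to 1); they miss things now and then, are a little off and sometimes report something else, mostly with a low value. They report only what shows in the picture. A call takes as long as a camera call. They do not tell look-alikes from the thing itself.
- robot.look_for(target, picture): "xy" ([column, row] in pixels, amid what is visible of it).
- robot.masks_of(target, picture): "pixels" (400x640 bool, what is visible of it) and "xy" ([column, row] in pixels, amid what is visible of it).
The state is a dict: "time": time; "joint_positions": joint angles; "qd": joint speeds; "effort": joint torques, N m; "tcp_pos": TCP position; "eef_rot": TCP orientation; "contact_force": force on the tool from outside, world axes, zero at the start; "wrist_torque": the same for the moment, N m; "gripper_width": finger opening in m; "gripper_force": force on a finger pad.
Only numpy, scipy, OpenCV 4.12 (cv2) and the standard library are available. Lean on these libraries where they do the work, as an engineer would, in place of code of your own. Each camera call takes 0.05 s, during which the arm holds its last target. There are 200 camera calls.

## Working session

There is one attempt and no reset: what is moved stays moved. The work goes in short steps, each a Python script; the robot and the scene stay as the last script left them, time stands still between calls to the robot, and variables do not carry over. Pictures are saved under pics/ and viewed, at most 10 in all, crops included, and the job is handed in when it is done.

```bash
ls; mkdir -p pics
python3 - <<'E'
from station import robot
import cv2,numpy as np
o=robot.get_obs();print(o['time'],o['tcp_pos'],o['eef_rot'])
ims=[]
for n in("scene","top"):
    f=robot.grab_frame(n);print(n,f['fx'],f['fy'],f['cx'],f['cy'],np.round(f['eye'],4),np.round(f['orientation'],4))
    for t in("jig","handle_mid","disc_centre","brass_union","petri_dish","stopper","fork","hinge","stop_face","channel"):
        try:print(t,[(np.round(d['xy']),round(d['p'],2)) for d in robot.look_for(t,f)][:4])
        except Exception as e:print(t,e)
    ims.append(f['img']);cv2.imwrite(f'pics/{n}0.png',f['img'][:,:,::-1])
E
```

```text
pics
0.0 [0.26522358 0.59273433 0.23036866] [ 2.08847318e-01  9.77947781e-01 -9.46974677e-04 -1.95806603e-04]
scene 435.4671269618372 435.4671269618372 324.3027048664364 204.14130093330255 [ 0.0733 -0.896   0.6761] [ 0.8494 -0.2297  0.1221 -0.4591]
jig [(array([332., 241.]), 0.72)]
handle_mid [(array([325., 205.]), 0.73)]
disc_centre [(array([393., 275.]), 0.67), (array([425., 298.]), 0.65), (array([314., 257.]), 0.6), (array([325., 204.]), 0.35)]
brass_union []
petri_dish [(array([248., 206.]), 0.77)]
stopper [(array([276., 198.]), 0.58)]
fork [(array([320., 210.]), 0.7)]
hinge [(array([339., 242.]), 0.77)]
stop_face [(array([335., 244.]), 0.85), (array([315., 256.]), 0.21)]
channel [(array([333., 245.]), 0.88), (array([327., 208.]), 0.51)]
top 421.9007413403092 421.9007413403092 314.5348760627903 203.74661372510946 [ 0.368  -0.1809  0.9803] [ 0.7111 -0.6975  0.0548 -0.0693]
jig [(array([335., 226.]), 0.94), (array([339., 219.]), 0.17)]
handle_mid [(array([338., 218.]), 0.55)]
disc_centre [(array([425., 179.]), 0.93), (array([388., 193.]), 0.62)]
brass_union [(array([270., 257.]), 0.39)]
petri_dish [(array([210., 270.]), 0.74), (array([337., 229.]), 0.35)]
stopper []
fork [(array([342., 217.]), 0.81)]
hinge [(array([336., 227.]), 0.91), (array([343., 222.]), 0.31)]
stop_face [(array([339., 218.]), 0.68), (array([335., 227.]), 0.59)]
channel [(array([337., 228.]), 0.67)]
```

Run:
```python
import cv2
a=cv2.imread('pics/scene0.png')[130:330,180:480];cv2.imwrite('pics/sceneC.png',cv2.resize(a,None,fx=2.6,fy=2.6,interpolation=2))
a=cv2.imread('pics/top0.png')[110:320,170:470];cv2.imwrite('pics/topC.png',cv2.resize(a,None,fx=2.6,fy=2.6,interpolation=2))
```

```text
(no output)
```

View pics/sceneC.png

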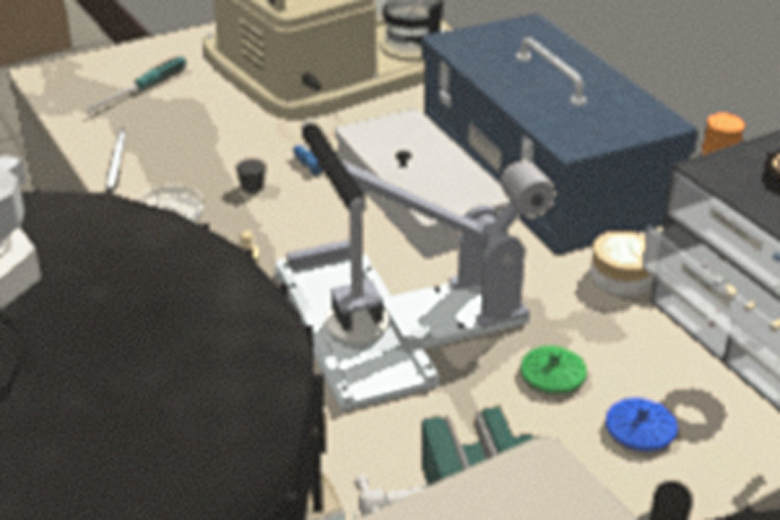

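View pics/topC.png

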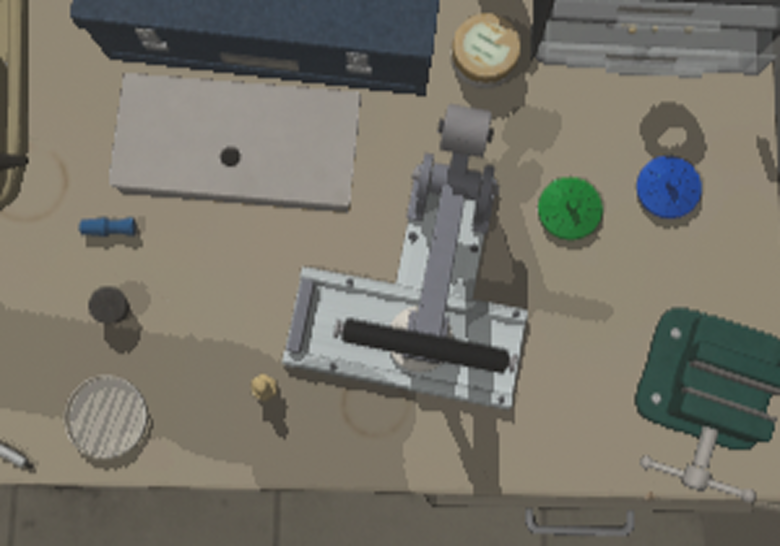

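The hold-down arm is down with its black handle at about (325,205) in scene and topC (425,345). Disc candidates are the white one under the fork (scene (318,255), topC (405,340)), the green one (393,275) and the blue one (425,298). I choose the white one. The dish, stopper and brass union are at topC (108,418), (108,305) and (263,388). Next I fit the jig pose from its corners and the handle ends.

```bash
cat > h.py <<'E'
from station import robot
import numpy as np,cv2
from scipy.spatial.transform import Rotation as R
from scipy.optimize import least_squares
def proj(f,P):
    p=R.from_quat(f['orientation']).inv().apply(np.atleast_2d(P)-f['eye']);return p[:,:2]/p[:,2:]*f['fx']+[f['cx'],f['cy']]
def ray(f,uv,z):
    d=R.from_quat(f['orientation']).apply([(uv[0]-f['cx'])/f['fx'],(uv[1]-f['cy'])/f['fy'],1]);return f['eye']+d*(z-f['eye'][2])/d[2]
def jw(s,P): return R.from_euler('z',s[2]).apply(np.atleast_2d(P))+[s[0],s[1],0]
E
python3 - <<'E'
from h import *
f=robot.grab_frame("top");g=robot.grab_frame("scene")
J=np.array([[5,120,10],[-85,120,10],[-85,-85,10],[5,-85,10],[-60,60,190],[-60,-60,190]])/1e3
uv=np.array([[302,268],[285,362],[512,405],[528,312],[345,330],[508,360]])/2.6+[170,110]
JS=np.array([[-60,60,190],[-60,-60,190],[-85,-85,10],[5,-85,10],[-85,120,10]])/1e3
us=np.array([[310,130],[355,200],[338,405],[437,380],[280,268]])/2.6+[180,130]
fun=lambda s:np.r_[(proj(f,jw(s,J))-uv).ravel(),(proj(g,jw(s,JS))-us).ravel()]
c=ray(f,uv[:4].mean(0),.01);r=least_squares(fun,[c[0],c[1],-.2],loss='soft_l1')
print(r.x,np.round(r.fun,1))
r2=least_squares(lambda s:fun(s)[:12],r.x);print(r2.x,np.round(r2.fun,1))
np.save('s.npy',r.x);s=r.x
for n,p in dict(hinge=[.09,0,.08],handle=[-.06,0,.19],disc=[-.04,0,.024],end=[-.04,.105,.018],front=[-.085,-.085,0]).items():print(n,jw(s,p).round(3),proj(f,jw(s,p)).round())
for n,p in dict(union=(263,395),dish=(108,418),stop=(108,308),green=(570,208),blue=(668,187),plate_r=(350,205),vise=(640,330)).items(): print(n,ray(f,np.array(p)/2.6+[170,110],.01).round(3))
E
```

```text
[ 0.49309768 -0.21193995 -0.18231195] [ 0.6 -1.2 -1.2  0.6 -0.5  2.3  0.5 -0.6 -0.1 -0.2  0.2  1.1  0.1  0.1
  0.2  1.4  0.7 -0.4  1.  -0.4 -2.2 -1.1]
[ 0.49407567 -0.2114529  -0.16833523] [ 0.2 -0.9 -1.   1.  -0.1  1.4  0.3 -1.6 -0.  -0.2  0.4  0.2]
hinge [[ 0.582 -0.228  0.08 ]] [[346. 180.]]
handle [[ 0.434 -0.201  0.19 ]] [[334. 243.]]
disc [[ 0.454 -0.205  0.024]] [[334. 241.]]
end [[ 0.473 -0.101  0.018]] [[289. 232.]]
front [[ 0.394 -0.28   0.   ]] [[366. 268.]]
union [ 0.403 -0.063  0.01 ]
dish [0.381 0.073 0.01 ]
stop [0.478 0.079 0.01 ]
green [ 0.576 -0.333  0.01 ]
blue [ 0.597 -0.422  0.01 ]
plate_r [ 0.575 -0.135  0.01 ]
vise [ 0.467 -0.394  0.01 ]
```

```bash
cat >> h.py <<'E'
S=np.array([.4937,-.2117,-.177])
def P(x,y,z): return jw(S,[x,y,z])[0]
def quat(k): # tool z down, tool y along +-jig x
    y=k*np.array([np.cos(S[2]),np.sin(S[2]),0]);z=np.array([0,0,-1.]);return R.from_matrix(np.c_[np.cross(y,z),y,z]).as_quat()
def hd(t,dx,dz): a=np.arctan2(110,150)+t; return .09-.186*np.cos(a)+dx,.08+.186*np.sin(a)+dz
E
python3 - <<'E'
from h import *
f=robot.grab_frame('wrist');o=robot.get_obs()
T=R.from_quat(o['eef_rot']).inv();print('cam in tool',T.apply(f['eye']-o['tcp_pos']).round(3))
for k in(1,-1):
    for p in((-.125,-.042,.33),(-.125,-.042,.165),(.05,-.042,.24),(-.04,-.06,.014),(-.04,.03,.014)):
        q=robot.ik(P(*p),quat(k));print(k,p,P(*p).round(3),None if q is None else np.round(q,2))
E
```

```text
cam in tool [ 0.068  0.    -0.143]
1 (-0.125, -0.042, 0.33) [ 0.363 -0.231  0.33 ] [-0.2   0.27  0.9   1.96 -0.25  1.02  0.63]
1 (-0.125, -0.042, 0.165) [ 0.363 -0.231  0.165] [ 0.11  0.49  0.56  2.18 -0.47  0.58  0.83]
1 (0.05, -0.042, 0.24) [ 0.536 -0.262  0.24 ] [-0.03  0.64  0.74  1.68 -0.49  1.02  0.7 ]
1 (-0.04, -0.06, 0.014) [ 0.444 -0.264  0.014] [ 0.46  0.8   0.03  2.04 -0.07  0.31  0.38]
1 (-0.04, 0.03, 0.014) [ 0.46  -0.175  0.014] [ 0.26  0.78  0.07  2.1  -0.2   0.26  0.32]
-1 (-0.125, -0.042, 0.33) [ 0.363 -0.231  0.33 ] [-0.35  0.35  1.15  1.96 -0.37  1.06 -2.35]
-1 (-0.125, -0.042, 0.165) [ 0.363 -0.231  0.165] [-0.21  0.72  1.14  2.19 -0.92  0.85 -1.78]
-1 (0.05, -0.042, 0.24) [ 0.536 -0.262  0.24 ] [-0.2   0.81  1.14  1.68 -0.79  1.19 -2.17]
-1 (-0.04, -0.06, 0.014) [ 0.444 -0.264  0.014] [ 0.97  0.93 -0.77  2.02  1.1   0.68  2.42]
-1 (-0.04, 0.03, 0.014) [ 0.46  -0.175  0.014] [ 0.79  0.91 -0.74  2.09  1.13  0.63  2.19]
```

Run:
```python
from h import *
q=quat(1)
robot.move_ptp(P(-.125,-.042,.33),q)
robot.set_gripper(0)
print(robot.get_obs()['time'],robot.get_obs()['tcp_pos'],robot.get_obs()['gripper_width'])
robot.line_to(P(-.125,-.042,.165),velocity=.2)
print('touch',robot.line_to(P(-.068,-.042,.168),velocity=.06,until_force=1.2))
o=robot.get_obs();print(o['time'],(R.from_euler('z',-S[2]).apply(o['tcp_pos']-[S[0],S[1],0])).round(4),o['contact_force'])
f=robot.grab_frame('scene');cv2.imwrite('pics/s2.png',cv2.resize(f['img'][130:330,180:480,::-1],None,fx=2.6,fy=2.6))
```

```text
4.95 [ 0.36325233 -0.23103174  0.33001001] 0.00021319882737708232
touch True
6.6333 [-0.0806 -0.0418  0.1669] [-2.99784449 -0.25360322  0.03284633]
```

View pics/s2.png

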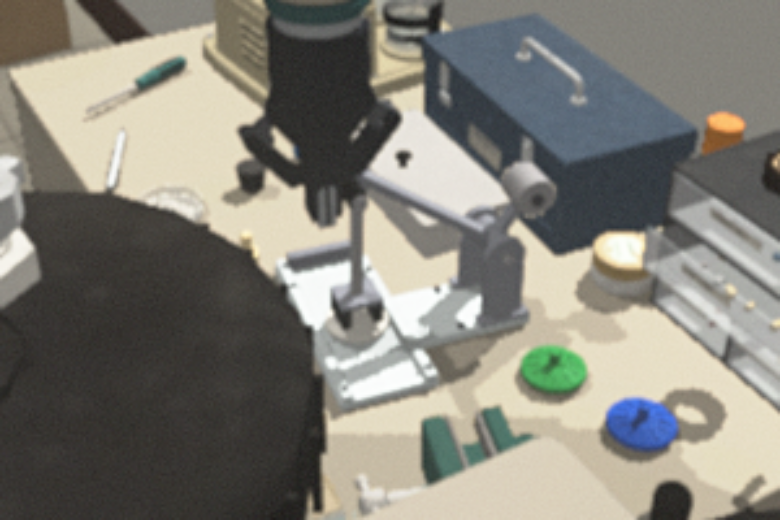

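The closed gripper's knuckles, at crop (375,180), overhang the handle. I'll turn the tool 90° so they lie along the handle, then push along the arc.

```bash
cat >> h.py <<'E'
def quat2(k=1):
    y=k*np.array([-np.sin(S[2]),np.cos(S[2]),0]);z=np.array([0,0,-1.]);return R.from_matrix(np.c_[np.cross(y,z),y,z]).as_quat()
E
python3 - <<'E'
from h import *
robot.line_to(P(-.115,-.042,.17),velocity=.1)
q2=quat2(1);print(robot.ik(P(-.115,-.042,.17),q2),robot.ik(P(.06,-.042,.245),q2))
try: robot.line_to(P(-.12,-.042,.17),q2,velocity=.005)
except robot.Unreachable as e: print('U',e); raise
print(robot.get_obs()['time'])
for t in np.arange(0,.86,.17):
    x,z=hd(t,-.02,-.02);robot.line_to(P(x,-.042,z),velocity=.08)
    o=robot.get_obs();print(round(t,2),o['time'],o['contact_force'].round(2))
x,z=hd(.68,-.06,-.0);robot.line_to(P(x-.03,-.042,z),velocity=.15)
robot.wait(.7)
f=robot.grab_frame('scene');cv2.imwrite('pics/s3.png',cv2.resize(f['img'][90:330,180:480,::-1],None,fx=2.4,fy=2.4))
print(robot.get_obs()['time'])
E
```

```text
[ 0.34557223  0.44240911  0.20445616  2.14946878 -0.16336938  0.56384146
  2.06304213] [ 0.25750571  0.55848022  0.23403128  1.63528342 -0.14999816  0.9654677
  1.93657922]
8.8833
0.0 9.5333 [-0.24 -0.62 -0.08]
0.17 10.075 [-1.09  0.2   0.31]
0.34 10.6167 [-0.61 -0.06  0.24]
0.51 11.1583 [-1.03 -0.08 -0.62]
0.68 11.7 [0.29 0.37 0.35]
0.85 12.2417 [-0.08  0.03 -1.03]
13.825
```

View pics/s3.png

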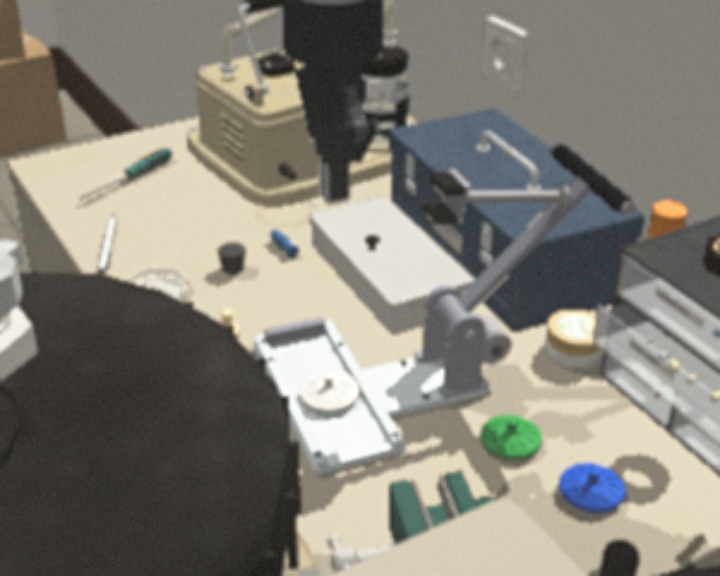

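The arm is raised: its handle is back over the toolbox at crop (590,175) and the fork at (445,200) points to the front. The white disc lies free at crop (330,392). Next I measure it and check the close crop.

Run:
```python
from h import *
inv=lambda p:R.from_euler('z',-S[2]).apply(p-np.array([S[0],S[1],0])).round(4)
for n in('scene','top'):
    f=robot.grab_frame(n)
    for d in robot.masks_of('disc_centre',f):
        c=d['pixels'].nonzero();print(n,d['xy'],round(d['p'],2),len(c[0]),inv(ray(f,d['xy'],.02)))
    if n=='top':u=proj(f,P(-.04,0,.02))[0].astype(int);print(u);cv2.imwrite('pics/t3.png',cv2.resize(f['img'][u[1]-60:u[1]+60,u[0]-80:u[0]+80,::-1],None,fx=4,fy=4))
for p in((-.04,-.062,.1),(-.04,-.062,.014),(-.04,.042,.014)):print(robot.ik(P(*p),quat(1)))
```

```text
scene [424.5, 294.7] 0.94 426 [ 0.1247 -0.2029  0.02  ]
scene [393.5, 273.4] 0.87 375 [ 0.0945 -0.1224  0.02  ]
scene [315.9, 253.6] 0.77 349 [-0.0441  0.0012  0.02  ]
[333 240]
[ 0.16753178  0.69436119  0.48816131  2.01275375 -0.58520931  0.57437933
  0.88565186]
[ 0.27228672  0.82714847  0.32756758  2.0412999  -0.68899989  0.38166739
  0.9740433 ]
[ 0.08591494  0.80694282  0.29742395  2.11366202 -0.73193163  0.32222709
  0.82358986]
```

View pics/t3.png

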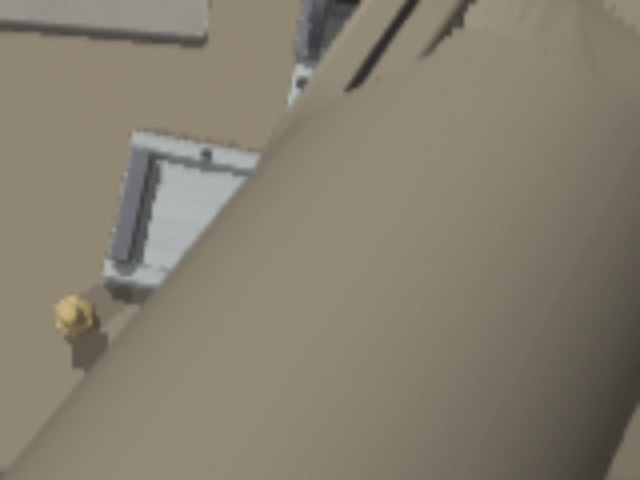

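The top view is covered by the robot's arm and shows only the stop and the union. The scene camera puts the white disc at jig (-44,1) mm, as expected. Now I push it.

Run:
```python
from h import *
inv=lambda p:R.from_euler('z',-S[2]).apply(p-np.array([S[0],S[1],0])).round(4)
q=quat(1)
robot.move_ptp(P(-.06,-.066,.25),q)
robot.line_to(P(-.041,-.066,.06),velocity=.15)
print('down hit',robot.line_to(P(-.041,-.066,.0145),velocity=.04,until_force=4))
o=robot.get_obs();print(o['time'],inv(o['tcp_pos']),o['contact_force'].round(1))
robot.line_to(P(-.041,.02,.0145),velocity=.04)
o=robot.get_obs();print(o['time'],inv(o['tcp_pos']),o['contact_force'].round(1))
print('stop',robot.line_to(P(-.041,.042,.0145),velocity=.015,until_force=3))
o=robot.get_obs();print(o['time'],inv(o['tcp_pos']),o['contact_force'].round(1))
f=robot.grab_frame('scene');cv2.imwrite('pics/s4.png',cv2.resize(f['img'][190:300,240:400,::-1],None,fx=4.5,fy=4.5,interpolation=2))
for d in robot.masks_of('disc_centre',f): print(d['xy'],round(d['p'],2),inv(ray(f,d['xy'],.02)))
```

```text
down hit False
17.9 [-0.0408 -0.0661  0.0147] [ 0.  -0.9  0.1]
20.2 [-0.041   0.0199  0.0145] [-0.4 -0.   0.2]
stop True
21.4167 [-0.0408  0.0391  0.0143] [ 0.  -0.9  0.8]
[425.2, 295.5] 0.66 [ 0.1249 -0.2054  0.02  ]
[391.9, 275.1] 0.64 [ 0.0887 -0.1261  0.02  ]
[296.6, 239.4] 0.52 [-0.0707  0.0685  0.02  ]
```

View pics/s4.png

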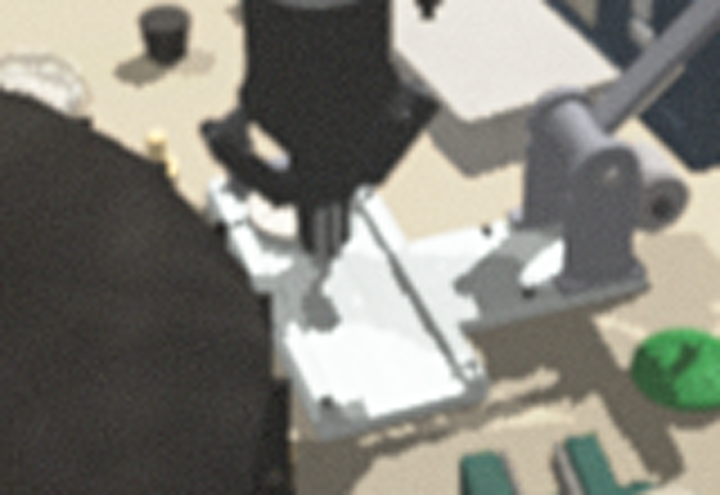

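The fingers hold the disc (white edge at crop (270,220)) against the stop, with 3 N reached at TCP y = 39 mm. That agrees with contact to within 3 mm. Now I back off and check from above.

Run:
```python
from h import *
inv=lambda p:R.from_euler('z',-S[2]).apply(p-np.array([S[0],S[1],0])).round(4)
robot.line_to(P(-.041,0,.0145),velocity=.06)
robot.line_to(P(-.06,-.04,.25),velocity=.15)
robot.move_ptp([.3,.35,.35],quat(1))
f=robot.grab_frame('top');u=proj(f,P(-.04,.04,.02))[0].astype(int)
for d in robot.masks_of('disc_centre',f): print(d['xy'],round(d['p'],2),inv(ray(f,d['xy'],.02)))
cv2.imwrite('pics/t5.png',cv2.resize(f['img'][u[1]-85:u[1]+45,u[0]-90:u[0]+90,::-1],None,fx=4,fy=4,interpolation=2))
o=robot.get_obs();print(o['time'],o['contact_force'].round(1))
```

```text
[389.3, 191.1] 0.97 [ 0.0974 -0.1048  0.02  ]
[425.3, 178.8] 0.91 [ 0.1423 -0.1818  0.02  ]
[299.8, 234.2] 0.74 [-0.041   0.0785  0.02  ]
26.3667 [0.5 0.1 0.2]
```

View pics/t5.png

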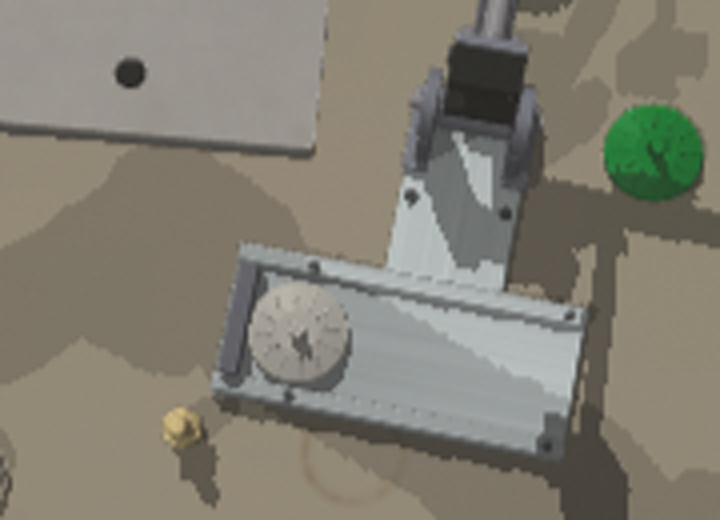

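The disc, at crop (300,332), lies flat against the stop. The union, at (183,427), is still standing and the arm is still raised.

```bash
python3 -c "
from station import robot
print(robot.finish_job())"
```

```text
the job is handed in; nothing more can be done
None
```

I handed the job in, and no verdict came back: the hold-down arm is raised on its own, and the white disc lies flat against the left end stop, measured at about 78 mm along the channel; I saw nothing round the jig disturbed, but only the union was in the last picture.

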